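# Hang the washed door back on the spice cupboard

## Robot

A 6-joint arm with a two-finger parallel gripper is mounted at the origin on a cart in front of the work surface, level with it; the furniture and walls round the work are solid. World frame = base frame: x ahead of the robot, y to its left, z up, the work surface at z = 0. Lengths are in m, angles in rad, forces in N, time in s.
With the tool pointing down it reaches from about 0.25 to 0.775 m from the base axis. Payload 4 kg.
Tool frame: the origin (TCP) lies on the centre line of the jaws, within the pads' length; the fingertips stand 14 mm ahead of it and the grasp point (between the pads) lies 5 mm behind it (tips_ahead is the z of the fingertips in the tool frame, in m); z points along the fingers, y is the line along which they close (so a half turn about z gives the same grasp; the last joint's range is limited). The gripper opens to 94 mm and grips with 3 to 60 N. Pads are 16 mm wide; open, the fingers measure 119 mm over their backs; the gripper's body (75 mm by 177 mm) begins 78 mm behind the grasp point.
Start: joints at [-1.439, 0.087, 1.371, -0, 1.684, -0.103], TCP at [0.128, -0.535, 0.22] pointing down, gripper open.
Joint ranges: [-3.1, 3.1], [-0.76, 2.03], [0.27, 2.55], [-1.08, 4.22], [0.17, 2.65], [-2.57, 2.57]. Speed limits (rad/s): [2.79, 2.79, 3.14, 3.14, 3.14, 3.14].

## Interface

Orientations are given as a rotation vector (axis times angle).
In Python, from cell import * gives the robot as it stands.
- The arm moves only by the tool servo_tool, never from a script. Its argument "increments" is a list of rows, each a list of 7 numbers: the shift along the tool's x, y, z in m, then the turn, a rotation vector about the tool's x, y, z in rad, then the closure, from 0 (fully open) to 1 (shut). In form: [[x, y, z, wx, wy, wz, hand], ...]. A call has 1 to 12 rows; each row is the pose to reach, as a shift and turn from the pose commanded when the call began, along the tool's axes at that moment; what a row does not reach only later rows make up. A row lasts 1/10 s, in which the tool goes at most 50 mm and 8.59 degrees, less where a joint would pass 70% of its speed; a pose out of reach is approached as far as the arm can. A call with a gripper value outside its range is refused whole. The fingers move at their own pace and stop on an object; "grip_force" is the grip in N (left out, the last holds). Time passes only in rows, so rows that repeat a pose let the fingers close. It gives the time, the measured TCP pose, the force, the opening and the grip force at its end, in the units of the state.
- sense(): the state, without advancing time (a new reading comes with each control period).
- read_camera(name): name is "scene" or "side" or "wrist"; returns the picture (400x640x3 uint8, red, green, blue); there is no depth.
- get_calibration(name): a dict with "fov_y" (degrees; the focal length in pixels is half the picture's height over the tangent of half this angle, whatever the lens; pixels are square), "cx", "cy" (the principal point, pixels), "pose" (4x4, takes a point from camera to world coordinates). Camera axes: x right, y down, z forward; pixel columns grow to the right and rows downward; lengths in m; the calibration is good to about 2 mm. A picture is of the moment at which its call begins: read the wrist's pose just before it. get_calibration takes no time and is no camera call; for the wrist camera it gives the pose at the moment of the call.
- sign_off(): hands the job in; it is judged then, once.
The state is a dict: "time_s": time; "qpos": joint angles; "qvel": joint speeds; "effort": joint torques, N m; "position": TCP position; "tool_rot": TCP orientation; "contact_force": force on the tool from outside, world axes, zero at the start; "ft_torque": the same for the moment, N m; "opening": finger opening in m; "grasp_force": force on a finger pad.
Only numpy, scipy, OpenCV 4.12 (cv2) and the standard library are available. Lean on these libraries where they do the work, as an engineer would, in place of code of your own. Each camera call takes 0.05 s, during which the arm holds its last target. There are 200 camera calls.

## Task

Take the little cupboard door out of the plate rack, lift it onto the cupboard so that both knuckles drop fully home over the two hinge pins, and then swing it shut until the roller catch holds it. Be gentle, because the hinge strip hangs on small screws: feel for the pins instead of forcing the door down, and leave the jars and the other things where they are.

Things in the scene. Friction and masses are not known exactly. Their poses are not given: they have to be found in the camera images.
- cupboard: Small open wooden spice cupboard, fixed; mm: 130 deep (its x), 250 wide (y), 208 high, on 8 mm rubber feet. Origin: on the worktop under its centre. Its front face (x = -65) looks along its -x. A steel hinge strip with two upright pins, one above the other, is on the front at +y. Fixed barrels 14 thick, tops at z = 38 and 168, carry the knuckles; free pin tips at z = 53 and 183
- hinge_nominal (a point): Point of the cupboard at x = -76, y = 95, z = 38 mm (its axes): nominal axis of both pins, 11 in front of the face. The strip is clamped tight in level slots and was set by eye: the two pins together really stand anywhere up to 7 mm to either side along the cupboard's y; x and z are true. Pins 6.5 mm thick, 15 long above the barrels, tip chamfered by 0.8 mm
- catch (a point): Point of the cupboard at x = -59, y = -75, z = 186 mm: sprung white roller under its top that holds the shut door by its strike. Closing the last 16 mm at the door's free edge takes about 3 N there, and then the roller draws the door against two rubber buffers (4 mm thick, y = -106)
- door: Loose wooden door, about 0.27 to 0.47 kg, leaf 14 mm thick, 202 wide, 180 high. Origin on the knuckles' axis, level with the lower edge. z up; leaf along -y, y = -10 to -212, x = -7 to +7. Outer face -x, with a 24 mm knob at y = -188, z = 85. Shut, its axes are the cupboard's; at right angles open its yaw is 1.57 less. Fully home the origin is 18 mm above the worktop
- knuckle_low (a point): Centre of the lower end of the lower knuckle, door's axes, 20 mm above the door's origin. Knuckle: steel tube 14 mm outside, 8 bore, 20 long, open at both ends; its strap, 2 mm thick, lies on the outer face from y = 0 to -56
- knuckle_high (a point): The same for the upper knuckle, 150 mm above the door's origin. Both knuckles meet their pins at the same height, so the door must hang upright (a lean taken over from the rack keeps one off). Their play on the pins lets the hung door sag by about 0.013 rad
- door_edge (a point): Middle of the door's free upright edge: door's frame y = -212, z = 90 mm, mid-thickness. The strike of the catch is on the inner face (+x) near the top of this edge, y = -158 to -182, z = 151 to 169, 20 mm proud
- plate_rack: Fixed steel wire plate rack, 176 x 156 mm, 74 high; origin: centre of its underside. Six wire loops along its x, 120 long, 3.5 thick, 20 apart, make five slots 16.5 wide. The door stands upright in the middle slot (y = 0), 17 mm above the worktop, knuckles towards the rack's +x, leans up to 0.05 rad, lifts straight out (raise it 65)
- spice_a: Spice jar 41 mm thick, 105 high, in the cupboard at its +y side; origin: centre of its underside
- spice_b: Spice jar like spice_a, in the middle of the cupboard
- spice_c: Spice jar like spice_a, in the cupboard at its -y side
- pepper_mill: Dark wooden pepper mill 58 mm thick, 160 high, behind the rack; origin: centre of its underside
- mug: China mug 86 mm thick, 101 high, behind the rack; origin: centre of its underside

How it is judged:
By the outcome, as a careful person would: the job done as asked, in the order asked, and still so for the second after the job is handed in, with the robot touching nothing.
It also fails if it takes over 58 s, if anything falls off the work surface, if the arm or the gripper's body presses on something with over 40 N, if the wrist force passes 120 N, or if a joint passes its speed limit or range.

## Working session

There is one attempt and no reset: what is moved stays moved. The work goes in short steps, Python scripts to look and compute and a tool call to move; the robot and the scene stay as the last step left them, time stands still between calls to the robot, and variables do not carry over. Pictures are saved under pics/ and viewed, at most 10 in all, crops included, and the job is handed in when it is done.

Besides the shell and the picture viewer there is one more tool, called after "Call:" as name([rows], argument=value, ...), one row to a line, values as JSON. servo_tool: Moves the arm, as the interface text tells. Its arguments: {"type":"object","properties":{"increments":{"type":"array"},"grip_force":{"type":"number"}},"required":["increments"]}

```bash
mkdir -p pics; ls; cat > h.py <<'E'
from cell import *
import numpy as np, cv2
from scipy.spatial.transform import Rotation as R
np.set_printoptions(precision=4,suppress=True)
def K(c):
    f=200/np.tan(np.radians(c["fov_y"])/2); return f,c["cx"],c["cy"]
def ray(c,u,v):
    f,cx,cy=K(c); P=np.array(c["pose"]); d=P[:3,:3]@np.array([(u-cx)/f,(v-cy)/f,1]); return P[:3,3],d/np.linalg.norm(d)
def tri(obs):
    A=np.zeros((3,3));b=np.zeros(3)
    for c,u,v in obs:
        o,d=ray(c,u,v);M=np.eye(3)-np.outer(d,d);A+=M;b+=M@o
    return np.linalg.solve(A,b)
def atz(c,u,v,z):
    o,d=ray(c,u,v); return o+d*(z-o[2])/d[2]
def proj(c,p):
    f,cx,cy=K(c);P=np.array(c["pose"]);q=P[:3,:3].T@(np.array(p)-P[:3,3]);return np.array([cx+f*q[0]/q[2],cy+f*q[1]/q[2]])
E
python3 - <<'E'
from h import *
import pickle
for n in ("scene","side","wrist"):
    c=get_calibration(n); im=read_camera(n); pickle.dump((c,im),open(f"pics/{n}.pkl","wb"))
    cv2.imwrite(f"pics/{n}0.png",im[:,:,::-1]); print(n,c["fov_y"],c["cx"],c["cy"]);print(np.array(c["pose"]))
print(sense())
E
```

```text
pics
scene 57.556188615224826 317.3248826835292 201.13539734436011
[[-0.036  -0.7237  0.6892 -0.3298]
 [-0.9993  0.0288 -0.022   0.0084]
 [-0.004  -0.6895 -0.7242  1.0291]
 [ 0.      0.      0.      1.    ]]
side 45.94147147140118 321.5257084477949 203.73519970303863
[[-0.1168 -0.5828  0.8042 -0.7342]
 [-0.993   0.0822 -0.0846  0.1097]
 [-0.0168 -0.8084 -0.5884  1.0654]
 [ 0.      0.      0.      1.    ]]
wrist 58.796422614190455 320.991049215319 198.9344803912756
[[ 0.2318 -0.9393 -0.2531  0.201 ]
 [-0.9728 -0.2243 -0.0585 -0.5162]
 [-0.0018  0.2598 -0.9657  0.3832]
 [ 0.      0.      0.      1.    ]]
{'time_s': 0.15, 'qpos': array([-1.4391,  0.0879,  1.3719, -0.    ,  1.6836, -0.1031]), 'qvel': array([ 0.0006, -0.0028, -0.0049,  0.0001,  0.0005,  0.0013]), 'effort': array([  0.0013, -34.0645, -30.2792,   0.0718,   0.0305,  -0.0001]), 'position': array([ 0.1279, -0.5345,  0.2185]), 'tool_rot': array([-3.1182, -0.3678,  0.0001]), 'contact_force': array([-0.5969,  0.6216,  0.2303]), 'ft_torque': array([ 0.0278, -0.0162,  0.0089]), 'grasp_force': 0.0, 'opening': 0.09374959531184564}
```

View pics/scene0.png

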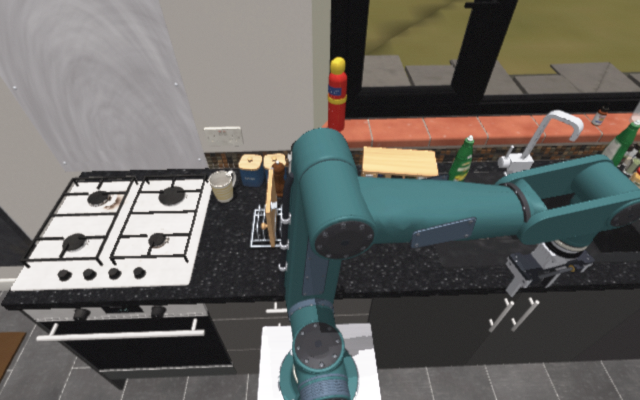

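View pics/side0.png

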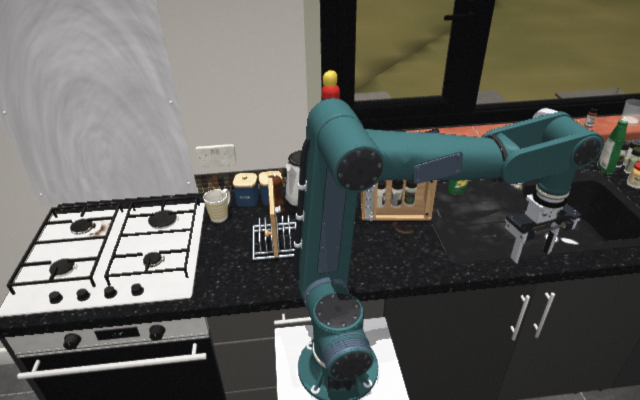

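The scene view shows the rack with the door at about (270,225) and the cupboard top at (400,162). The side view shows the rack at (275,237) and the cupboard front from (362,220) to (433,218).

```bash
python3 - <<'E'
from h import *
import pickle
cs,a=pickle.load(open("pics/scene.pkl","rb")); cd,b=pickle.load(open("pics/side.pkl","rb"))
for uv in [(362,220),(433,218)]: print("cup front bottom",atz(cd,*uv,0.008))
for uv in [(250,246),(297,246),(270,210)]: print("rack scene",atz(cs,*uv,0.0))
for uv in [(253,258),(297,257),(250,225)]: print("rack side",atz(cd,*uv,0.0))
A=cv2.resize(a[130:260,190:450],(780,390),interpolation=cv2.INTER_CUBIC)
B=cv2.resize(b[130:270,190:450],(780,420),interpolation=cv2.INTER_CUBIC)
C=np.vstack([A,B]);C=cv2.resize(C,(577,600)) 
a1=cv2.resize(a[140:260,200:310],(396,432),interpolation=cv2.INTER_CUBIC);b1=cv2.resize(b[160:280,200:310],(396,432),interpolation=cv2.INTER_CUBIC)
cv2.imwrite("pics/crop1.png",np.hstack([a1,b1])[:,:,::-1])
E
```

```text
cup front bottom [ 0.5909 -0.1762  0.008 ]
cup front bottom [ 0.5669 -0.4334  0.008 ]
rack scene [0.4424 0.2202 0.    ]
rack scene [0.436 0.056 0.   ]
rack scene [0.61   0.1594 0.    ]
rack side [0.4492 0.218  0.    ]
rack side [0.4343 0.0724 0.    ]
rack side [0.628  0.2289 0.    ]
```

View pics/crop1.png

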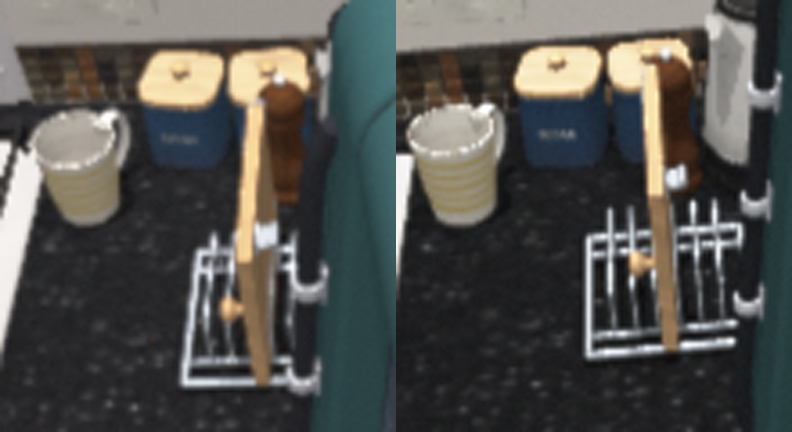

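In the crop, the door stands in the middle slot with its knob on the left. Its free edge and strike (scene (266,205)) are nearest the robot, so the knuckles are at the far end. Next I'll move the wrist camera over the hinge.

```bash
cat >> h.py <<'E'
def inc(p,yaw=0.,roll=0.,pitch=0.):
    "tool-frame increment to TCP p, tool down with x along yaw; roll=world-x lean, pitch=world-y"
    s=sense(); R0=R.from_rotvec(s["tool_rot"]); 
    Rt=R.from_euler('xyz',[roll,pitch,yaw])*R.from_matrix(np.diag([1.,-1,-1]))
    print("shift",R0.inv().apply(np.array(p)-s["position"]),"turn",(R0.inv()*Rt).as_rotvec(),"t",s["time_s"],s["position"],s["tool_rot"])
E
python3 -c "
from h import *
inc([.50,-.25,.37],0)"
```

```text
shift [ 0.4281 -0.1904 -0.1511] turn [-0.0018  0.0001  0.2348] t 0.15 [ 0.1279 -0.5345  0.2185] [-3.1182 -0.3678  0.0001]
```

Call:
servo_tool([
  [0.04,-0.018,-0.03,0,0,0.03,0],
  [0.08,-0.036,-0.06,0,0,0.06,0],
  [0.12,-0.054,-0.09,0,0,0.09,0],
  [0.16,-0.072,-0.12,0,0,0.12,0],
  [0.2,-0.09,-0.14,0,0,0.15,0],
  [0.24,-0.108,-0.151,0,0,0.18,0],
  [0.28,-0.126,-0.151,0,0,0.2,0],
  [0.32,-0.144,-0.151,0,0,0.22,0],
  [0.36,-0.162,-0.151,0,0,0.235,0],
  [0.4,-0.178,-0.151,0,0,0.235,0],
  [0.428,-0.19,-0.151,-0.0018,0,0.235,0],
  [0.428,-0.19,-0.151,-0.0018,0,0.235,0],
])

```text
time_s: 1.35
position: [0.5023, -0.2479, 0.369]
tool_rot: [-3.141, -0.009, 0.002]
contact_force: [0.1, -1.3, -0.5]
opening: 0.0941
grasp_force: 0.0
```

Call:
servo_tool([
  [0,0,0,0,0,0,0],
  [0,0,0,0,0,0,0],
])

```text
time_s: 1.55
position: [0.4993, -0.2513, 0.3705]
tool_rot: [3.139, -0.002, -0.0]
contact_force: [0.5, -0.6, 0.3]
opening: 0.094
grasp_force: 0.0
```

```bash
cat >> h.py <<'E'
import pickle
def snap(n,tag):
    c=get_calibration(n); im=read_camera(n); pickle.dump((c,im),open(f"pics/{tag}.pkl","wb")); cv2.imwrite(f"pics/{tag}.png",im[:,:,::-1]); return c,im
def load(tag): return pickle.load(open(f"pics/{tag}.pkl","rb"))
E
python3 -c "
from h import *
snap('wrist','w1'); inc([.48,-.13,.37])"
```

```text
shift [-0.0194 -0.1214  0.0004] turn [ 0.0023 -0.0001 -0.002 ] t 1.6 [ 0.4991 -0.2514  0.3707] [ 3.1393 -0.0032  0.0002]
```

View pics/w1.png

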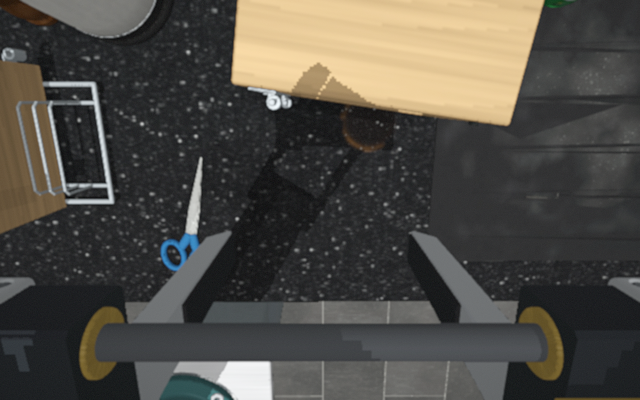

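The wrist view shows the cupboard top's front corners at (232,82) and (510,124), the hinge pins at about (275,100), and the rack and door top on the left. Scissors lie at (195,210) and must be left alone. Next I'll get a second view from the left.

Call:
servo_tool([
  [0,-0.04,-0.01,0,0,0,0],
  [0,-0.08,-0.02,0,0,0,0],
  [0,-0.11,-0.03,0,0,0,0],
  [0,-0.12,-0.03,0,0,0,0],
  [0,-0.12,-0.03,0,0,0,0],
  [0,-0.12,-0.03,0,0,0,0],
])

```text
time_s: 2.2
position: [0.4997, -0.1317, 0.3995]
tool_rot: [3.139, -0.003, -0.001]
contact_force: [-0.2, 0.8, -0.3]
opening: 0.0935
grasp_force: 0.0
```

```bash
python3 - <<'E'
from h import *
snap('wrist','w2'); c1,a=load('w1'); c2,b=load('w2'); inc([.45,.13,.41])
for n,x in(('scissors',(175,255)),('tip',(200,160))): print(n,atz(c1,*x,0))
p=(proj(c2,atz(c1,275,100,.17))).astype(int); print(p)
A=cv2.resize(a[60:130,210:310],(400,280),interpolation=cv2.INTER_CUBIC)
x,y=p; x=min(max(x,50),590);y=min(max(y,35),365);print(x-50,y-35)
B=cv2.resize(b[y-35:y+35,x-50:x+50],(400,280),interpolation=cv2.INTER_CUBIC)
D=cv2.resize(b,(512,320))
E=np.zeros((600,800,3),np.uint8);E[:280,:400]=A;E[:280,400:]=B;E[280:600,:512]=D
cv2.imwrite("pics/crop2.png",E[:,:,::-1])
E
```

```text
shift [-0.0504 -0.2618 -0.0112] turn [ 0.0019  0.0014 -0.0023] t 2.25 [ 0.4997 -0.132   0.3992] [ 3.1397 -0.0037 -0.0022]
scissors [ 0.3363 -0.0128  0.    ]
tip [ 0.4919 -0.0677  0.    ]
[389 100]
339 65
```

View pics/crop2.png

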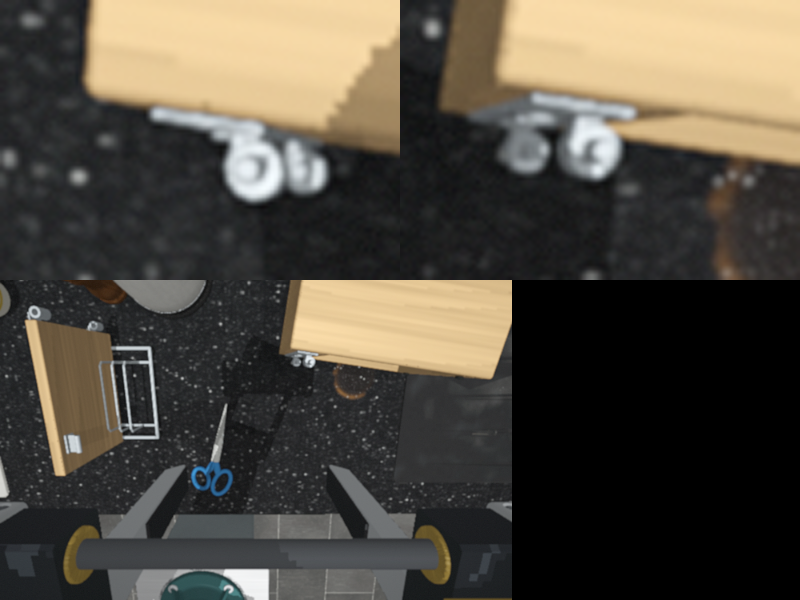

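Both crops show the upper barrel and pin: in w1 the pin tip is at about (272.5,101.3), in w2 at about (388,102). The lower pin is at (287,102.5) and (371,102.5).

```bash
python3 - <<'E'
from h import *
c1,a=load('w1'); c2,b=load('w2')
T=lambda p,q: tri([(c1,*p),(c2,*q)])
print("pin tip hi",T((272.5,101.3),(388.2,102)),atz(c1,272.5,101.3,.183),atz(c2,388.2,102,.183))
print("barrel hi",T((273.2,102.5),(386,102.5)),atz(c1,273.2,102.5,.168),atz(c2,386,102.5,.168))
print("low",atz(c1,287,102.5,.053),atz(c2,371.2,102.5,.053), T((287,102.5),(371.2,102.5)))
L=T((232.5,83),(364,86));Rr=T((510,124),(615,122.5));print("corners",L,Rr)
L2=atz(c1,232.5,83,.208);R2=atz(c1,510,124,.208); print(L2,R2,np.linalg.norm(L2-R2)); d=L2-R2; print("yaw",np.arctan2(-d[0],d[1])); 
E
```

```text
pin tip hi [ 0.5761 -0.2031  0.1725] [ 0.5764 -0.2044  0.183 ] [ 0.5758 -0.2011  0.183 ]
barrel hi [ 0.5753 -0.2025  0.1628] [ 0.5753 -0.2031  0.168 ] [ 0.5754 -0.2016  0.168 ]
low [ 0.5755 -0.2066  0.053 ] [ 0.5755 -0.2016  0.053 ] [ 0.5756 -0.2046  0.0313]
corners [ 0.5913 -0.1728  0.2065] [ 0.5557 -0.4233  0.205 ]
[ 0.5918 -0.1732  0.208 ] [ 0.556  -0.4217  0.208 ] 0.2510623224883056
yaw -0.14327649504714443
```

Call:
servo_tool([
  [0,-0.04,0,0,0,0,0],
  [0,-0.08,0,0,0,0,0],
  [-0.01,-0.12,0,0,0,0,0],
  [-0.02,-0.16,0,0,0,0,0],
  [-0.03,-0.2,0,0,0,0,0],
  [-0.04,-0.24,0,0,0,0,0],
  [-0.05,-0.262,0,0,0,0,0],
  [-0.05,-0.262,0,0,0,0,0],
  [-0.05,-0.262,0,0,0,0,0],
])

```text
time_s: 3.15
position: [0.4505, 0.1306, 0.3991]
tool_rot: [3.139, -0.002, -0.001]
contact_force: [0.9, 0.0, -0.7]
opening: 0.0941
grasp_force: 0.0
```

```bash
python3 - <<'E'
from h import *
snap('wrist','w3'); inc([.45,.16,.41])
E
```

```text
shift [-0.0008 -0.0297 -0.011 ] turn [ 0.0028  0.0007 -0.0021] t 3.2 [0.4507 0.1303 0.3991] [ 3.1388 -0.0033 -0.0011]
```

View pics/w3.png

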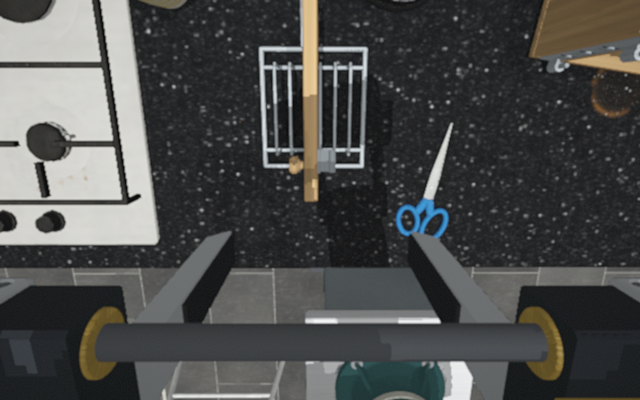

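In w3 the door top's near end is at (311,199), and the edge runs up to about (309,5). I'll fit its edges with image code.

```bash
python3 - <<'E'
from h import *
c3,a=load('w3'); c2,b=load('w2')
hsv=cv2.cvtColor(a,cv2.COLOR_RGB2HSV)
for r in (5,30,60,90,120,180,190,198,202):
    m=[u for u in range(285,335) if a[r,u,0]>150 and int(a[r,u,0])-int(a[r,u,2])>60]
    n=[u for u in range(285,335) if int(a[r,u,0])-int(a[r,u,2])>30]
    print(r,m[:1],m[-1:],n[:1],n[-1:])
print([tuple(a[100,u]) for u in range(298,324,2)])
for z in (.19,.197): print(atz(c3,311.5,200,z),atz(c3,309.5,5,z))
print("near end",tri([(c3,311.5,200),(c2,75,244)]), "knuckle", atz(c2,46,40,.187))
A=cv2.resize(a[0:220,270:350],(290,800))[:600]
A=cv2.resize(a[0:210,260:360],(286,600),interpolation=cv2.INTER_CUBIC); B=cv2.resize(b[30:255,20:170],(400,600),interpolation=cv2.INTER_CUBIC)
cv2.imwrite("pics/crop3.png",np.hstack([A,B])[:,:,::-1])
E
```

```text
5 [303] [316] [302] [317]
30 [304] [316] [303] [318]
60 [303] [316] [302] [318]
90 [303] [316] [302] [317]
120 [305] [316] [303] [317]
180 [312] [316] [304] [318]
190 [311] [316] [304] [318]
198 [310] [317] [304] [318]
202 [] [] [] []
[(np.uint8(25), np.uint8(26), np.uint8(28)), (np.uint8(16), np.uint8(19), np.uint8(18)), (np.uint8(53), np.uint8(43), np.uint8(30)), (np.uint8(148), np.uint8(122), np.uint8(86)), (np.uint8(158), np.uint8(133), np.uint8(97)), (np.uint8(154), np.uint8(128), np.uint8(92)), (np.uint8(157), np.uint8(131), np.uint8(95)), (np.uint8(160), np.uint8(134), np.uint8(95)), (np.uint8(166), np.uint8(138), np.uint8(99)), (np.uint8(153), np.uint8(126), np.uint8(89)), (np.uint8(108), np.uint8(101), np.uint8(95)), (np.uint8(135), np.uint8(142), np.uint8(145)), (np.uint8(52), np.uint8(54), np.uint8(55))]
[0.4237 0.1415 0.19  ] [0.6159 0.1417 0.19  ]
[0.4256 0.1413 0.197 ] [0.6142 0.1415 0.197 ]
near end [0.4254 0.1413 0.1973] knuckle [0.6354 0.138  0.187 ]
```

View pics/crop3.png

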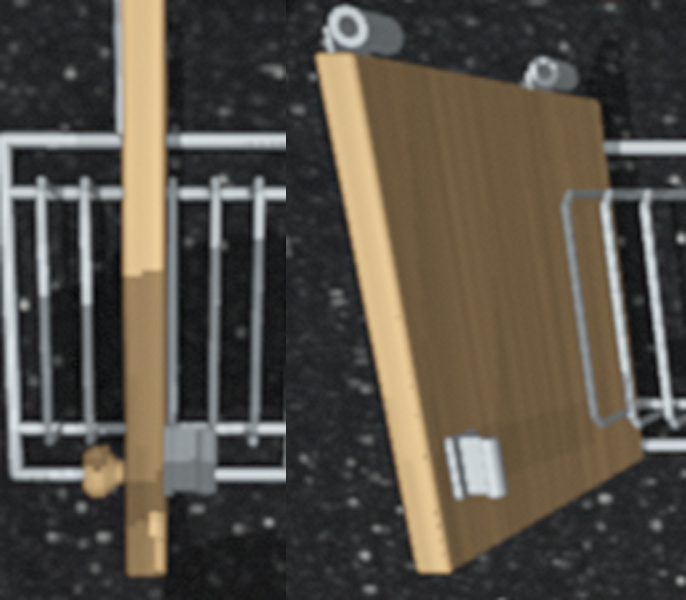

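The crop shows the top edge, the strike and both knuckles. In w2 the upper bore is at (43.6,39.4), the lower one at (117.5,57), and the inner-face corners are at (81.5,244.5), (153.9,200.6), (46.6,50.6) and (137.7,67.5).

```bash
python3 - <<'E'
from h import *
c2,b=load('w2')
for n,t,bt,zt,zb in(("near",(81.5,244.5),(153.9,200.6),.197,.017),("far",(46.6,50.6),(137.7,67.5),.197,.017),("knuckle",(43.6,39.4),(117.5,57),.187,.057)):
    T=atz(c2,*t,zt);B=atz(c2,*bt,zb);print(n,T,B,(T-B)[:2]/(zt-zb))
inc([.527,.1415,.27])
E
```

```text
near [0.4244 0.1344 0.197 ] [0.4253 0.1354 0.017 ] [-0.0052 -0.0055]
far [0.6244 0.1322 0.197 ] [0.6255 0.1338 0.017 ] [-0.0061 -0.0086]
knuckle [0.6359 0.1402 0.187 ] [0.635  0.1396 0.057 ] [0.0069 0.0051]
shift [ 0.0764 -0.0118  0.129 ] turn [ 0.0028  0.0007 -0.0021] t 3.2 [0.4507 0.1303 0.3991] [ 3.1388 -0.0033 -0.0011]
```

Call:
servo_tool([
  [0.04,-0.006,0.02,0,0,0,0],
  [0.076,-0.011,0.05,0.003,0.001,-0.002,0],
  [0.076,-0.011,0.09,0.003,0.001,-0.002,0],
  [0.076,-0.011,0.13,0.003,0.001,-0.002,0],
  [0.076,-0.011,0.16,0.003,0.001,-0.002,0],
  [0.076,-0.011,0.19,0.003,0.001,-0.002,0],
  [0.076,-0.011,0.215,0.003,0.001,-0.002,0],
  [0.076,-0.011,0.227,0.003,0.001,-0.002,0],
  [0.076,-0.011,0.227,0.003,0.001,-0.002,0],
  [0.076,-0.011,0.227,0.003,0.001,-0.002,0],
])

```text
time_s: 4.2
position: [0.527, 0.1413, 0.1737]
tool_rot: [-3.14, -0.001, -0.004]
contact_force: [0.1, 0.6, -0.1]
opening: 0.0939
grasp_force: 0.0
```

```bash
python3 - <<'E'
from h import *
c,a=snap('wrist','w4'); s=sense(); print(s["position"],s["tool_rot"],s["contact_force"])
# door top mid at few rows
for r in range(20,300,25):
    n=[u for u in range(200,440) if int(a[r,u,0])-int(a[r,u,2])>30]
    if n: print(r,n[0],n[-1],atz(c,(n[0]+n[-1])/2,r,.197))
E
```

```text
[0.5273 0.1417 0.1745] [-3.1401 -0.0014 -0.0065] [ 0.0966 -0.2744  0.4832]
45 305 341 [0.6229 0.1416 0.197 ]
70 305 341 [0.6142 0.1416 0.197 ]
95 305 340 [0.6052 0.1418 0.197 ]
120 305 340 [0.5958 0.1418 0.197 ]
145 306 339 [0.5861 0.1418 0.197 ]
170 305 339 [0.5761 0.142  0.197 ]
195 305 338 [0.5656 0.1422 0.197 ]
220 305 338 [0.5548 0.1422 0.197 ]
245 306 337 [0.5435 0.1422 0.197 ]
270 306 337 [0.5319 0.1422 0.197 ]
295 306 337 [0.5197 0.1422 0.197 ]
```

Centred to within half a millimetre. Now I close the gripper.

Call:
servo_tool([
  [0,0,0,0,0,0.005,1],
  [0,0,0,0,0,0.005,1],
  [0,0,0,0,0,0.005,1],
  [0,0,0,0,0,0.005,1],
  [0,0,0,0,0,0.005,1],
  [0,0,0,0,0,0.005,1],
  [0,0,0,0,0,0.005,1],
  [0,0,0,0,0,0.005,1],
], grip_force=45)

```text
time_s: 5.05
position: [0.5261, 0.1421, 0.1727]
tool_rot: [-3.14, 0.005, -0.002]
contact_force: [-0.2, 0.3, -0.0]
opening: 0.0334
grasp_force: 0.0
```

Call:
servo_tool([
  [0,0,-0.002,0,0,0,1],
  [0,0,-0.006,0,0,0,1],
  [0,0,-0.015,0,0,0,1],
  [0,0,-0.03,0,0,0,1],
  [0,0,-0.045,0,0,0,1],
  [0,0,-0.06,0,0,0,1],
  [0,0,-0.075,0,0,0,1],
  [0,0,-0.085,0,0,0,1],
  [0,0,-0.085,0,0,0,1],
  [0,0,-0.085,0,0,0,1],
])

```text
time_s: 6.05
position: [0.526, 0.142, 0.2577]
tool_rot: [-3.14, 0.005, -0.002]
contact_force: [-0.8, 0.4, -4.3]
opening: 0.0138
grasp_force: 45.0
```

```bash
python3 - <<'E'
from h import *
c,a=snap('wrist','w5'); s=sense(); print(s["position"],s["tool_rot"],s["contact_force"],s["ft_torque"])
A=cv2.resize(a[0:100,270:400],(780,600),interpolation=cv2.INTER_CUBIC)
cv2.imwrite("pics/crop4.png",A[:,:,::-1])
E
```

```text
[0.5257 0.1419 0.257 ] [-3.1407  0.005   0.0004] [-0.1639  0.0118 -4.4883] [-0.0378  0.0168 -0.0406]
```

View pics/crop4.png

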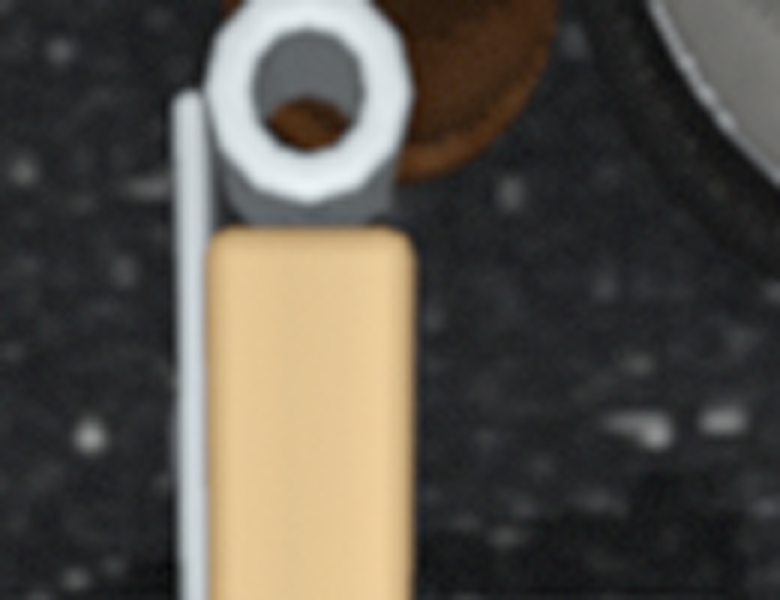

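The wrist view shows the upper knuckle ring centred at about (321.5,15.5), with the bore's lower end in line with its upper end (x≈321). The lean is therefore small, and I'll check it numerically in the fixed cameras.

```bash
python3 - <<'E'
from h import *
c4,a4=load('w4');c,a=load('w5');s=sense()
for im in (a4,a):
  for r in (50,80,150):
    n=[u for u in range(285,360) if int(im[r,u,0])-int(im[r,u,2])>30]; print(r,n[0],n[-1])
for z in (.26,.265,.27,.275): print(z,"ring",atz(c,321.5,15.6,z-.010), "end",atz(c,321,38,z))
yt=.142; xn=.4255
for cam in("scene","side"):
  cc,im=snap(cam,cam+"5"); 
  L=[];
  for z in np.arange(.11,.262,.01):
    p=proj(cc,[xn,yt,z]); r=int(round(p[1])); 
    row=im[r].astype(int); t=(row[:,0]-row[:,2]>25)
    n=[u for u in range(int(p[0])-9,int(p[0])+10) if t[u]]
    L.append((r,round(p[0],1),n[:1],n[-1:]))
  print(cam,L)
E
```

```text
50 305 341
80 305 340
150 306 339
50 304 338
80 305 338
150 305 337
0.26 ring [0.6386 0.1424 0.25  ] end [0.6278 0.1426 0.26  ]
0.265 ring [0.6375 0.1424 0.255 ] end [0.627  0.1426 0.265 ]
0.27 ring [0.6364 0.1424 0.26  ] end [0.6262 0.1426 0.27  ]
0.275 ring [0.6354 0.1424 0.265 ] end [0.6254 0.1426 0.275 ]
scene [(229, np.float64(269.0), [], []), (227, np.float64(268.7), [], []), (225, np.float64(268.4), [], []), (223, np.float64(268.1), [], []), (221, np.float64(267.7), [], []), (219, np.float64(267.4), [], []), (217, np.float64(267.1), [], []), (215, np.float64(266.7), [], []), (213, np.float64(266.4), [], []), (211, np.float64(266.1), [], []), (208, np.float64(265.7), [], []), (206, np.float64(265.4), [], []), (204, np.float64(265.0), [], []), (202, np.float64(264.6), [], []), (199, np.float64(264.3), [], []), (197, np.float64(263.9), [], [])]
side [(235, np.float64(273.6), [], []), (233, np.float64(273.4), [], []), (230, np.float64(273.1), [], []), (228, np.float64(272.9), [], []), (225, np.float64(272.6), [], []), (223, np.float64(272.4), [], []), (220, np.float64(272.1), [], []), (218, np.float64(271.9), [], []), (215, np.float64(271.6), [], []), (212, np.float64(271.4), [279], [280]), (210, np.float64(271.1), [278], [280]), (207, np.float64(270.8), [278], [279]), (204, np.float64(270.6), [278], [279]), (202, np.float64(270.3), [278], [279]), (199, np.float64(270.0), [], []), (196, np.float64(269.8), [], [])]
```

The arm hides the door from the fixed cameras, but the wrist data puts the door's axis about 110.5 mm ahead of the TCP and its top about 14.5 mm above it. I'll pull back first, then carry it across.

Call:
servo_tool([
  [-0.015,0,0,0,0,0,1],
  [-0.035,0,0,0,0,0,1],
  [-0.055,0,0,0,0,0,1],
  [-0.06,0.02,0,0,0,0,1],
  [-0.06,0.055,0,0,0,0,1],
  [-0.06,0.095,0,0,0,0,1],
  [-0.06,0.135,0,0,0,0,1],
  [-0.06,0.175,0,0,0,0,1],
  [-0.06,0.215,0,0,0,0,1],
  [-0.06,0.25,0,0,0,0,1],
  [-0.06,0.27,0,0,0,0,1],
  [-0.06,0.28,0,0,0,0,1],
])

```text
time_s: 7.4
position: [0.4646, -0.1396, 0.2564]
tool_rot: [-3.14, 0.009, 0.001]
contact_force: [-0.3, 0.8, -4.7]
opening: 0.0137
grasp_force: 45.0
```

Call:
servo_tool([
  [0,0.012,0,0,0,0,1],
  [0,0.03,0,0,0,0,1],
  [0,0.045,0,0,0,0,1],
  [0,0.055,0,0,0,0,1],
  [0,0.055,0,0,0,0,1],
  [0,0.055,0,0,0,0,1],
  [0,0.055,0,0,0,0,1],
])

```text
time_s: 8.1
position: [0.465, -0.1921, 0.2574]
tool_rot: [-3.14, 0.004, -0.002]
contact_force: [-0.2, -0.1, -5.0]
opening: 0.014
grasp_force: 45.0
```

```bash
python3 - <<'E'
from h import *
c,a=snap('wrist','w6'); s=sense(); print(s["contact_force"],s["ft_torque"])
inc([.4652,-.2029,.209],0)
# subpixel leaf width
for t in('w4','w5','w6'):
  cc,im=load(t); 
  g=im[:,:,0].astype(float)-im[:,:,2]
  o=[]
  for r in range(60,200,20):
    row=g[r,280:365]; th=row.max()*0.5; i=np.where(row>th)[0]; l,rr=i[0],i[-1]
    L=280+l-(row[l]-th)/(row[l]-row[l-1]); Rr=280+rr+(row[rr]-th)/(row[rr]-row[rr+1]); o.append((round(L,1),round(Rr,1),round(Rr-L,2)))
  print(t,o)
A=cv2.resize(a[0:100,220:420],(800,400),interpolation=cv2.INTER_CUBIC); cv2.imwrite("pics/crop5.png",A[:,:,::-1])
E
```

```text
[-0.8723 -0.406  -4.2538] [ 0.0459  0.0267 -0.0454]
shift [0.0001 0.0108 0.0484] turn [-0.0015 -0.0014 -0.0022] t 8.15 [ 0.465  -0.1921  0.2574] [-3.1401  0.0035 -0.0022]
w4 [(np.float64(304.6), np.float64(341.0), np.float64(36.42)), (np.float64(304.7), np.float64(340.6), np.float64(35.94)), (np.float64(304.8), np.float64(340.3), np.float64(35.49)), (np.float64(305.0), np.float64(340.2), np.float64(35.15)), (np.float64(305.0), np.float64(339.6), np.float64(34.65)), (np.float64(304.6), np.float64(339.3), np.float64(34.71)), (np.float64(304.7), np.float64(339.1), np.float64(34.4))]
w5 [(np.float64(304.1), np.float64(338.5), np.float64(34.42)), (np.float64(304.4), np.float64(338.5), np.float64(34.1)), (np.float64(304.5), np.float64(337.9), np.float64(33.37)), (np.float64(304.8), np.float64(338.0), np.float64(33.19)), (np.float64(305.0), np.float64(337.6), np.float64(32.59)), (np.float64(304.5), np.float64(337.5), np.float64(33.02)), (np.float64(304.6), np.float64(337.3), np.float64(32.7))]Traceback (most recent call last):
  File "<stdin>", line 11, in <module>
IndexError: index 85 is out of bounds for axis 0 with size 85
```

Call:
servo_tool([
  [0,0.004,0,-0.001,-0.001,-0.002,1],
  [0,0.009,0.004,-0.001,-0.001,-0.002,1],
  [0,0.0108,0.012,-0.001,-0.001,-0.002,1],
  [0,0.0108,0.022,-0.001,-0.001,-0.002,1],
  [0,0.0108,0.032,-0.001,-0.001,-0.002,1],
  [0,0.0108,0.04,-0.001,-0.001,-0.002,1],
  [0,0.0108,0.046,-0.001,-0.001,-0.002,1],
  [0,0.0108,0.05,-0.001,-0.001,-0.002,1],
  [0,0.0108,0.053,-0.001,-0.001,-0.002,1],
  [0,0.0108,0.055,-0.001,-0.001,-0.002,1],
  [0,0.0108,0.055,-0.001,-0.001,-0.002,1],
  [0,0.0108,0.055,-0.001,-0.001,-0.002,1],
])

```text
time_s: 9.35
position: [0.4652, -0.2036, 0.2027]
tool_rot: [3.141, -0.002, 0.001]
contact_force: [0.2, 0.5, -4.8]
opening: 0.0136
grasp_force: 45.0
```

Call:
servo_tool([
  [0,0,0.001,0,0,0,1],
  [0,0,0.002,0,0,0,1],
  [0,0,0.003,0,0,0,1],
  [0,0,0.003,0,0,0,1],
])

```text
time_s: 9.75
position: [0.4649, -0.2035, 0.1991]
tool_rot: [-3.141, 0.002, 0.0]
contact_force: [-0.9, 0.5, -4.7]
opening: 0.0135
grasp_force: 45.0
```

Call:
servo_tool([
  [0,0,0.0007,0,0,0,1],
  [0,0,0.0014,0,0,0,1],
  [0,0,0.002,0,0,0,1],
  [0,0,0.002,0,0,0,1],
])

```text
time_s: 10.15
position: [0.4649, -0.2036, 0.1972]
tool_rot: [-3.141, 0.002, -0.0]
contact_force: [0.0, -0.1, -5.2]
opening: 0.0141
grasp_force: 45.0
```

```bash
python3 -c "
from h import *
s=sense();print(s['position'],s['contact_force'],s['ft_torque'])"
```

```text
[ 0.4649 -0.2036  0.1972] [ 0.0058 -0.12   -5.2084] [ 0.0295 -0.0363  0.0084]
```

Call:
servo_tool([
  [0,0,0.0007,0,0,0,1],
  [0,0,0.0014,0,0,0,1],
  [0,0,0.002,0,0,0,1],
  [0,0,0.002,0,0,0,1],
])

```text
time_s: 10.55
position: [0.4649, -0.2035, 0.1952]
tool_rot: [-3.141, 0.002, -0.0]
contact_force: [0.1, 0.5, -3.8]
opening: 0.0136
grasp_force: 45.0
```

Call:
servo_tool([
  [0,0,0.0005,0,0,0,1],
  [0,0,0.001,0,0,0,1],
  [0,0,0.001,0,0,0,1],
])

```text
time_s: 10.85
position: [0.4649, -0.2036, 0.1942]
tool_rot: [-3.141, 0.002, -0.0]
contact_force: [0.7, -0.6, -4.4]
opening: 0.0134
grasp_force: 45.0
```

```bash
python3 -c "
from h import *
s=sense();print(s['position'],s['contact_force'],s['ft_torque'])"
```

```text
[ 0.4649 -0.2036  0.1942] [ 0.7349 -0.6316 -4.4416] [ 0.004   0.026  -0.0236]
```

Call:
servo_tool([
  [0,0,0.0005,0,0,0,1],
  [0,0,0.001,0,0,0,1],
  [0,0,0.0015,0,0,0,1],
  [0,0,0.0015,0,0,0,1],
])

```text
time_s: 11.25
position: [0.4649, -0.2035, 0.1927]
tool_rot: [-3.141, 0.002, -0.0]
contact_force: [-0.1, -0.3, -4.3]
opening: 0.0138
grasp_force: 45.0
```

```bash
python3 -c "
from h import *
s=sense();print(s['position'],s['contact_force'],s['ft_torque'])"
```

```text
[ 0.4649 -0.2035  0.1927] [-0.0901 -0.2909 -4.3436] [ 0.0359 -0.0014  0.0215]
```

Below the expected contact height with no contact, so the pins may be inside already. A small sideways nudge will tell.

Call:
servo_tool([
  [0,-0.0008,0,0,0,0,1],
  [0,-0.0015,0,0,0,0,1],
  [0,-0.0015,0,0,0,0,1],
])

```text
time_s: 11.55
position: [0.465, -0.2024, 0.1928]
tool_rot: [3.141, -0.003, 0.001]
contact_force: [-0.2, 0.1, -5.0]
opening: 0.0135
grasp_force: 45.0
```

Call:
servo_tool([
  [0,0.0015,0,0,0,0,1],
  [0,0.003,0,0,0,0,1],
  [0,0.003,0,0,0,0,1],
])

```text
time_s: 11.85
position: [0.465, -0.2049, 0.1928]
tool_rot: [-3.141, 0.001, -0.0]
contact_force: [0.5, -0.3, -4.2]
opening: 0.0135
grasp_force: 45.0
```

```bash
python3 - <<'E'
from h import *
c,a=snap('wrist','w7'); d,b=snap('side','side7'); e,f=snap('scene','scene7')
A=cv2.resize(a[0:100,230:410],(800,444)[:2],interpolation=cv2.INTER_CUBIC)[:330]
p=proj(d,[.57,-.2,.1]).astype(int);q=proj(e,[.57,-.2,.1]).astype(int);print(p,q)
B=cv2.resize(b[p[1]-50:p[1]+40,p[0]-65:p[0]+65],(400,270),interpolation=cv2.INTER_CUBIC)
C=cv2.resize(f[q[1]-50:q[1]+40,q[0]-65:q[0]+65],(400,270),interpolation=cv2.INTER_CUBIC)
cv2.imwrite("pics/crop6.png",np.vstack([A,np.hstack([B,C])])[:,:,::-1])
E
```

```text
[370 202] [367 196]
```

View pics/crop6.png

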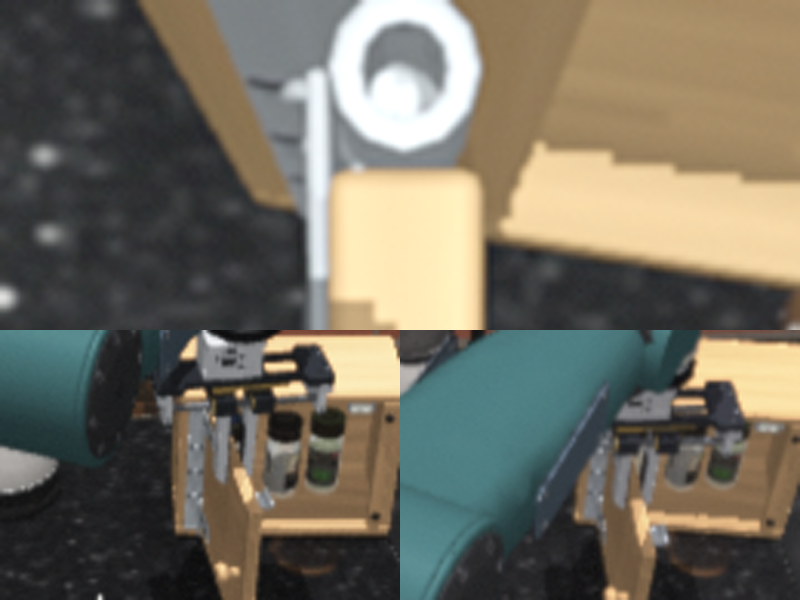

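The bore shows the pin tip inside it: the tip is at about (319.6,20.3) and the ring centre at about (321.4,16.4), so the two are nearly aligned.

```bash
python3 - <<'E'
from h import *
c,a=load('w7'); s=sense(); print(s["position"],s["contact_force"])
t=s["position"][2]+.0145-.010
for dz in (0,.004): print("ring",atz(c,321.4,16.4,t+dz))
print("pin",atz(c,319.6,20.25,.183))
E
```

```text
[ 0.465  -0.2049  0.1928] [ 0.0343  0.2419 -4.4069]
ring [ 0.5747 -0.2042  0.1973]
ring [ 0.5738 -0.2042  0.2013]
pin [ 0.5762 -0.2034  0.183 ]
```

Call:
servo_tool([
  [0.0008,-0.0005,0,0,0,0,1],
  [0.0016,-0.001,0,0,0,0,1],
  [0.0016,-0.001,0,0,0,0,1],
  [0.0016,-0.001,0.0007,0,0,0,1],
  [0.0016,-0.001,0.0014,0,0,0,1],
  [0.0016,-0.001,0.002,0,0,0,1],
  [0.0016,-0.001,0.002,0,0,0,1],
])

```text
time_s: 12.7
position: [0.4665, -0.2041, 0.1906]
tool_rot: [-3.141, 0.002, -0.0]
contact_force: [0.1, 0.5, -4.5]
opening: 0.0138
grasp_force: 45.0
```

Call:
servo_tool([
  [0,0,0.0007,0,0,0,1],
  [0,0,0.0014,0,0,0,1],
  [0,0,0.002,0,0,0,1],
  [0,0,0.002,0,0,0,1],
])

```text
time_s: 13.1
position: [0.4665, -0.2041, 0.1886]
tool_rot: [-3.141, 0.002, -0.0]
contact_force: [-0.9, -0.8, -4.9]
opening: 0.0141
grasp_force: 45.0
```

Call:
servo_tool([
  [0,0,0.0007,0,0,0,1],
  [0,0,0.0014,0,0,0,1],
  [0,0,0.002,0,0,0,1],
  [0,0,0.002,0,0,0,1],
])

```text
time_s: 13.5
position: [0.4666, -0.2041, 0.1866]
tool_rot: [-3.141, 0.002, -0.0]
contact_force: [0.1, 0.6, -5.1]
opening: 0.0137
grasp_force: 45.0
```

Call:
servo_tool([
  [0,0,0.0005,0,0,0,1],
  [0,0,0.001,0,0,0,1],
  [0,0,0.0015,0,0,0,1],
  [0,0,0.0015,0,0,0,1],
])

```text
time_s: 13.9
position: [0.4666, -0.204, 0.1852]
tool_rot: [-3.141, 0.002, -0.0]
contact_force: [-0.5, -0.5, -4.5]
opening: 0.0136
grasp_force: 45.0
```

Call:
servo_tool([
  [0,0,0.0005,0,0,0,1],
  [0,0,0.001,0,0,0,1],
  [0,0,0.001,0,0,0,1],
])

```text
time_s: 14.2
position: [0.4666, -0.204, 0.1842]
tool_rot: [-3.141, 0.002, -0.0]
contact_force: [-0.8, 0.7, -4.3]
opening: 0.0138
grasp_force: 45.0
```

Call:
servo_tool([
  [0,0.0007,0,0,0,0,1],
  [0,0.0013,0,0,0,0,1],
  [0,0.0013,0,0,0,0,1],
])

```text
time_s: 14.5
position: [0.4664, -0.205, 0.1842]
tool_rot: [-3.141, 0.001, 0.0]
contact_force: [-0.8, 3.0, -4.1]
opening: 0.0134
grasp_force: 45.0
```

```bash
python3 - <<'E'
from h import *
c,a=snap('wrist','w8'); s=sense(); print(s["position"],s["contact_force"],s["ft_torque"])
# sub-pixel leaf width
for t in('w5','w7','w8'):
  cc,im=load(t); o=[]
  for r in range(60,200,20):
    row=im[r,285:360,0].astype(float); gr=np.gradient(row); o.append((285+int(np.argmax(gr[:30])),285+40+int(np.argmin(gr[40:]))))
  print(t,o)
# pin blob in bore: brightness rows
print(a[5:36:2,308:336:2,0])
E
```

```text
[ 0.4665 -0.205   0.1842] [-0.522   1.5827 -3.057 ] [0.3171 0.1142 0.1928]
w5 [(299, 338), (300, 338), (300, 338), (300, 338), (300, 354), (304, 337), (305, 337)]
w7 [(299, 338), (299, 338), (299, 338), (300, 338), (300, 338), (304, 337), (304, 337)]
w8 [(298, 338), (299, 338), (299, 337), (299, 337), (300, 337), (304, 337), (304, 337)]
[[245 254 255 249 207 172 149 174 210 250 255 255 245 191]
 [253 255 247 174 118 118 118 116 115 178 249 255 255 223]
 [255 252 180 122 122 121 121 121 121 128 191 255 255 243]
 [255 238 134 125 127 124 123 129 132 130 145 243 255 251]
 [255 226 121 140 181 195 184 148 129 125 133 231 255 255]
 [255 212 130 206 244 252 244 215 156 123 120 222 255 255]
 [255 224 165 252 255 255 255 251 205 135 127 230 255 255]
 [255 237 204 255 255 255 255 255 228 168 146 241 255 255]
 [255 252 220 255 255 255 255 255 229 173 197 251 255 248]
 [255 255 247 254 255 255 255 255 219 196 246 255 255 229]
 [252 255 255 249 245 250 255 241 228 244 255 255 248 178]
 [194 255 255 255 255 253 252 253 255 255 255 255 184 125]
 [129 213 255 255 255 255 255 255 255 255 255 198 126 129]
 [129 136 198 234 255 255 255 255 255 234 185 128 127 131]
 [166 128 122 123 147 197 218 193 149 125 122 125 126 134]
 [236 167 126 127 129 129 130 129 130 128 125 124 127 134]]
```

The sideways reaction shows the pins are engaged. I'll re-centre and keep feeling down.

Call:
servo_tool([
  [0,-0.0007,0,0,0,0,1],
  [0,-0.0011,0,0,0,0,1],
  [0,-0.0011,0.0005,0,0,0,1],
  [0,-0.0011,0.001,0,0,0,1],
  [0,-0.0011,0.0015,0,0,0,1],
  [0,-0.0011,0.0015,0,0,0,1],
])

```text
time_s: 15.15
position: [0.4666, -0.2044, 0.1827]
tool_rot: [-3.142, 0.002, -0.0]
contact_force: [-0.8, -0.0, -4.0]
opening: 0.0138
grasp_force: 45.0
```

Call:
servo_tool([
  [0,0,0.0005,0,0,0,1],
  [0,0,0.001,0,0,0,1],
  [0,0,0.001,0,0,0,1],
])

```text
time_s: 15.45
position: [0.4666, -0.2044, 0.1826]
tool_rot: [3.141, -0.002, 0.001]
contact_force: [-3.2, 0.0, 1.5]
opening: 0.0136
grasp_force: 45.0
```

Call:
servo_tool([
  [0,0,0.0005,0,0,0,1],
  [0,0,0.001,0,0,0,1],
  [0,0,0.001,0,0,0,1],
])

```text
time_s: 15.75
position: [0.4665, -0.2045, 0.1825]
tool_rot: [3.141, -0.002, 0.002]
contact_force: [-5.1, 1.0, 6.3]
opening: 0.014
grasp_force: 45.0
```

Contact came at TCP z 0.1826, within 1 mm of the computed home height of 0.1835. I'll relieve the pressure and open gently.

Call:
servo_tool([
  [0,0,-0.0008,0,0,0,1],
  [0,0,-0.0016,0,0,0,1],
  [0,0,-0.0016,0,0,0,1],
])

```text
time_s: 16.05
position: [0.4665, -0.2044, 0.1825]
tool_rot: [3.141, -0.002, 0.0]
contact_force: [-4.6, 1.1, 3.0]
opening: 0.0138
grasp_force: 45.0
```

Call:
servo_tool([
  [0,0,0,0,0,0,0.8],
  [0,0,0,0,0,0,0.75],
  [0,0,0,0,0,0,0.7],
  [0,0,0,0,0,0,0.65],
  [0,0,0,0,0,0,0.6],
  [0,0,0,0,0,0,0.55],
  [0,0,0,0,0,0,0.5],
  [0,0,0,0,0,0,0.5],
])

```text
time_s: 16.85
position: [0.4666, -0.2043, 0.1824]
tool_rot: [-3.141, 0.002, -0.001]
contact_force: [-0.3, 0.0, -0.6]
opening: 0.047
grasp_force: 0.0
```

```bash
python3 - <<'E'
from h import *
c,a=snap('wrist','w9'); s=sense(); print(s["position"],s["contact_force"],s["opening"])
for t in('w8','w9'):
  cc,im=load(t)
  for r in (50,60,80,150):
    n=[u for u in range(270,365) if int(im[r,u,0])-int(im[r,u,2])>30]; print(t,r,n[0],n[-1])
g=cv2.cvtColor(a,cv2.COLOR_RGB2GRAY)
print(a[3:33:2,304:340:2,0])
E
```

```text
[ 0.4666 -0.2043  0.1824] [ 0.1643 -0.6938  0.0591] 0.04673494121703949
w8 50 303 364
w8 60 303 338
w8 80 304 338
w8 150 305 337
w9 50 304 364
w9 60 304 339
w9 80 305 338
w9 150 306 338
[[126 126 126 125 122 138 171 207 229 221 191 154 132 122 127 145 144 144]
 [127 126 122 163 203 234 246 251 255 254 249 243 226 170 125 142 144 144]
 [126 125 124 214 249 255 255 255 255 255 255 255 255 235 161 142 145 144]
 [126 125 187 242 255 255 255 255 248 255 255 255 255 255 231 157 142 146]
 [124 172 240 254 255 255 207 168 133 148 176 227 255 255 254 225 147 145]
 [125 215 252 255 255 195 121 160 174 158 131 135 226 255 255 249 177 144]
 [139 234 255 255 213 143 227 255 255 253 218 145 141 239 255 254 203 141]
 [169 247 255 255 162 199 255 255 255 255 252 191 117 217 255 255 220 140]
 [216 253 255 249 165 235 255 255 255 255 255 220 131 191 255 255 241 155]
 [215 255 255 242 165 237 255 255 255 255 255 224 139 179 255 255 252 162]
 [187 254 255 253 167 220 255 255 255 255 252 204 139 205 255 255 240 152]
 [163 247 255 255 181 174 231 255 255 254 228 178 183 221 255 255 221 143]
 [155 231 255 255 226 148 182 209 212 210 181 138 207 244 255 255 194 143]
 [153 201 255 255 255 222 134 133 151 135 122 177 244 255 255 249 159 145]
 [158 143 232 255 255 255 235 213 177 193 223 244 255 255 255 199 140 145]]
```

The pin now sits concentric in the bore, near its top end, and the wrist force is zero. Next: lift off, close the fingers, and go to the outer face near the free edge.

Call:
servo_tool([
  [0,0,-0.01,0,0,0,0.5],
  [0,0,-0.03,0,0,0,0.5],
  [0,0,-0.055,0,0,0,0.5],
  [-0.01,-0.01,-0.06,0,0,0,1],
  [-0.035,-0.03,-0.06,0,0,0,1],
  [-0.06,-0.055,-0.06,0,0,0,1],
  [-0.08,-0.065,-0.06,0,0,0,1],
  [-0.08,-0.065,-0.06,0,0,0,1],
  [-0.08,-0.065,-0.06,0,0,0,1],
  [-0.08,-0.065,-0.06,0,0,0,1],
], grip_force=10)

```text
time_s: 17.9
position: [0.3874, -0.1397, 0.2427]
tool_rot: [3.141, -0.002, 0.001]
contact_force: [0.0, -0.3, 0.7]
opening: 0.0006
grasp_force: 0.0
```

Call:
servo_tool([
  [0,0,0.01,0,0,0,1],
  [0,0,0.03,0,0,0,1],
  [0,0,0.05,0,0,0,1],
  [0,0,0.062,0,0,0,1],
  [0,0,0.067,0,0,0,1],
  [0,0,0.067,0,0,0,1],
])

```text
time_s: 18.5
position: [0.3864, -0.1391, 0.1745]
tool_rot: [-3.141, 0.002, 0.002]
contact_force: [0.0, 0.2, -0.2]
opening: 0.0006
grasp_force: 0.0
```

```bash
cat > sw.py <<'E'
from h import *
H=np.array([.5758,-.2036]); Z=.175
def pose(th,r=.19,off=.0195):
    phi=np.pi+th; d=np.array([np.cos(phi),np.sin(phi)]); n=np.array([np.cos(phi-np.pi/2),np.sin(phi-np.pi/2)])
    return np.r_[H+r*d+off*n,Z],th
def rows(ths,off=.0195):
    s=sense(); R0=R.from_rotvec(s["tool_rot"]); print("t",s["time_s"],s["position"],s["contact_force"],s["opening"],R0.as_matrix()[:2,0])
    for th in ths:
        p,y=pose(th,off=off); Rt=R.from_euler('z',y)*R.from_matrix(np.diag([1.,-1,-1]))
        v=np.r_[R0.inv().apply(p-s["position"]),(R0.inv()*Rt).as_rotvec()]; print(round(th,3),list(map(float,np.round(v,3))))
E
python3 -c "
from sw import *
rows([0])
rows(np.arange(1,11)*.05)"
```

```text
t 18.5 [ 0.3864 -0.1391  0.1745] [ 0.0193  0.2373 -0.2259] 0.0005737555140719789 [ 1.     -0.0014]
0 [-0.001, 0.045, -0.001, -0.001, 0.002, -0.001]
t 18.5 [ 0.3864 -0.1391  0.1745] [ 0.0193  0.2373 -0.2259] 0.0005737555140719789 [ 1.     -0.0014]
0.05 [-0.001, 0.054, -0.001, -0.001, 0.001, -0.051]
0.1 [-0.002, 0.064, -0.001, -0.001, 0.001, -0.101]
0.15 [-0.001, 0.074, -0.001, -0.001, 0.001, -0.151]
0.2 [-0.001, 0.083, -0.001, -0.001, 0.001, -0.201]
0.25 [0.001, 0.093, -0.001, -0.001, 0.001, -0.251]
0.3 [0.002, 0.102, -0.001, -0.001, 0.001, -0.301]
0.35 [0.004, 0.111, -0.001, -0.001, 0.001, -0.351]
0.4 [0.007, 0.12, -0.001, -0.001, 0.001, -0.401]
0.45 [0.01, 0.13, -0.001, -0.001, 0.001, -0.451]
0.5 [0.013, 0.138, -0.001, -0.001, 0.001, -0.501]
```

Call:
servo_tool([
  [-0.001,0.015,0,0,0,0,1],
  [-0.001,0.03,0,0,0,0,1],
  [-0.001,0.038,0,0,0,0,1],
  [-0.001,0.045,0,0,0,0,1],
  [-0.001,0.054,0,0,0,-0.05,1],
  [-0.002,0.064,0,0,0,-0.1,1],
  [-0.001,0.074,0,0,0,-0.15,1],
  [-0.001,0.083,0,0,0,-0.2,1],
  [0.001,0.093,0,0,0,-0.25,1],
  [0.002,0.102,0,0,0,-0.3,1],
  [0.002,0.102,0,0,0,-0.3,1],
])

```text
time_s: 19.6
position: [0.3888, -0.2419, 0.1756]
tool_rot: [3.107, 0.466, 0.001]
contact_force: [0.9, 0.2, 0.4]
opening: 0.0005
grasp_force: 0.0
```

```bash
python3 -c "
from sw import *
rows(.3+np.arange(1,12)*.06)"
```

```text
t 19.6 [ 0.3888 -0.2419  0.1756] [0.8728 0.154  0.352 ] 0.0005104661014603888 [0.956  0.2933]
0.36 [-0.001, 0.011, 0.001, 0.0, -0.0, -0.062]
0.42 [-0.001, 0.022, 0.001, 0.0, -0.0, -0.122]
0.48 [-0.0, 0.033, 0.001, 0.0, -0.0, -0.182]
0.54 [0.001, 0.045, 0.001, 0.0, -0.0, -0.242]
0.6 [0.003, 0.056, 0.001, 0.0, -0.0, -0.302]
0.66 [0.005, 0.067, 0.001, 0.0, -0.0, -0.362]
0.72 [0.009, 0.078, 0.001, 0.0, -0.0, -0.422]
0.78 [0.013, 0.089, 0.001, 0.0, -0.0, -0.482]
0.84 [0.017, 0.1, 0.001, 0.0, -0.0, -0.542]
0.9 [0.022, 0.11, 0.001, 0.0, -0.0, -0.602]
0.96 [0.028, 0.12, 0.001, 0.0, -0.0, -0.662]
```

Call:
servo_tool([
  [-0.001,0.011,0,0,0,-0.06,1],
  [-0.001,0.022,0,0,0,-0.12,1],
  [0,0.033,0,0,0,-0.18,1],
  [0.001,0.045,0,0,0,-0.24,1],
  [0.003,0.056,0,0,0,-0.3,1],
  [0.005,0.067,0,0,0,-0.36,1],
  [0.009,0.078,0,0,0,-0.42,1],
  [0.013,0.089,0,0,0,-0.48,1],
  [0.017,0.1,0,0,0,-0.54,1],
  [0.022,0.11,0,0,0,-0.6,1],
  [0.028,0.12,0,0,0,-0.66,1],
  [0.028,0.12,0,0,0,-0.66,1],
])

```text
time_s: 20.8
position: [0.4513, -0.3478, 0.1752]
tool_rot: [-2.788, -1.448, -0.001]
contact_force: [0.3, -0.1, -0.7]
opening: 0.0007
grasp_force: 0.0
```

```bash
python3 -c "
from sw import *
rows(list(.96+np.arange(1,7)*.05)+list(1.26+np.arange(1,12)*.02))
c,a=snap('wrist','w10'); s,b=snap('side','side10'); cv2.imwrite('pics/crop7.png',np.vstack([a[:400,100:540],])[:,:,::-1])
A=cv2.resize(a,(480,300)); p=proj(s,[.55,-.3,.12]).astype(int); B=cv2.resize(b[p[1]-60:p[1]+60,p[0]-80:p[0]+80],(400,300),interpolation=cv2.INTER_CUBIC)
cv2.imwrite('pics/crop7.png',np.hstack([A,B])[:,:800,::-1])"
```

```text
t 20.8 [ 0.4513 -0.3478  0.1752] [ 0.3444 -0.0578 -0.6605] 0.0007452561238525167 [0.5752 0.818 ]
1.01 [-0.001, 0.009, 0.0, 0.0, -0.001, -0.052]
1.06 [-0.001, 0.019, 0.0, 0.0, -0.001, -0.102]
1.11 [-0.001, 0.028, 0.0, 0.0, -0.001, -0.152]
1.16 [-0.001, 0.038, 0.0, 0.0, -0.001, -0.202]
1.21 [0.001, 0.047, 0.0, 0.0, -0.001, -0.252]
1.26 [0.002, 0.057, 0.0, 0.0, -0.001, -0.302]
1.28 [0.003, 0.061, 0.0, 0.0, -0.001, -0.322]
1.3 [0.004, 0.064, 0.0, 0.0, -0.001, -0.342]
1.32 [0.005, 0.068, 0.0, 0.0, -0.001, -0.362]
1.34 [0.006, 0.072, 0.0, 0.0, -0.001, -0.382]
1.36 [0.007, 0.075, 0.0, 0.0, -0.001, -0.402]
1.38 [0.008, 0.079, 0.0, 0.0, -0.001, -0.422]
1.4 [0.009, 0.083, 0.0, 0.0, -0.001, -0.442]
1.42 [0.011, 0.086, 0.0, 0.0, -0.001, -0.462]
1.44 [0.012, 0.09, 0.0, 0.0, -0.001, -0.482]
1.46 [0.014, 0.093, 0.0, 0.0, -0.001, -0.502]
1.48 [0.015, 0.097, 0.0, 0.0, -0.001, -0.522]
```

Call:
servo_tool([
  [-0.001,0.009,0,0,0,-0.05,1],
  [-0.001,0.019,0,0,0,-0.1,1],
  [-0.001,0.028,0,0,0,-0.15,1],
  [-0.001,0.038,0,0,0,-0.2,1],
  [0.001,0.047,0,0,0,-0.25,1],
  [0.002,0.057,0,0,0,-0.3,1],
  [0.003,0.061,0,0,0,-0.32,1],
  [0.004,0.064,0,0,0,-0.34,1],
  [0.005,0.068,0,0,0,-0.36,1],
  [0.006,0.07,0,0,0,-0.372,1],
  [0.006,0.07,0,0,0,-0.372,1],
])

```text
time_s: 22.0
position: [0.5115, -0.3828, 0.1754]
tool_rot: [-2.471, -1.94, -0.0]
contact_force: [-0.5, 0.3, -0.3]
opening: 0.0
grasp_force: 0.0
```

```bash
python3 -c "
from sw import *
rows(1.33+np.arange(1,9)*.015)"
```

```text
t 22.0 [ 0.5115 -0.3828  0.1754] [-0.5064  0.3061 -0.3397] 4.297805167576815e-05 [0.2375 0.9714]
1.345 [-0.001, 0.003, 0.0, 0.0, -0.0, -0.014]
1.36 [-0.001, 0.006, 0.0, 0.0, -0.0, -0.029]
1.375 [-0.001, 0.009, 0.0, 0.0, -0.0, -0.044]
1.39 [-0.001, 0.012, 0.0, 0.0, -0.0, -0.059]
1.405 [-0.002, 0.015, 0.0, 0.0, -0.0, -0.074]
1.42 [-0.002, 0.017, 0.0, 0.0, -0.0, -0.089]
1.435 [-0.002, 0.02, 0.0, 0.0, -0.0, -0.104]
1.45 [-0.002, 0.023, 0.0, 0.0, -0.0, -0.119]
```

Call:
servo_tool([
  [0,0.003,0,0,0,-0.015,1],
  [-0.001,0.006,0,0,0,-0.03,1],
  [-0.001,0.008,0,0,0,-0.04,1],
  [-0.001,0.008,0,0,0,-0.04,1],
])

```text
time_s: 22.4
position: [0.5191, -0.3857, 0.1752]
tool_rot: [-2.431, -1.989, -0.001]
contact_force: [-0.6, 1.5, 0.6]
opening: 0.0004
grasp_force: 0.6
```

Call:
servo_tool([
  [0,0.002,0,0,0,-0.01,1],
  [0,0.004,0,0,0,-0.02,1],
  [0,0.006,0,0,0,-0.03,1],
  [0,0.006,0,0,0,-0.03,1],
])

```text
time_s: 22.8
position: [0.5255, -0.3874, 0.1755]
tool_rot: [2.4, 2.024, 0.001]
contact_force: [0.5, 0.4, -0.3]
opening: 0.0005
grasp_force: 0.0
```

Call:
servo_tool([
  [0,0.002,0,0,0,-0.01,1],
  [0,0.003,0,0,0,-0.015,1],
  [0,0.003,0,0,0,-0.015,1],
])

```text
time_s: 23.1
position: [0.5281, -0.3876, 0.1755]
tool_rot: [2.386, 2.043, 0.001]
contact_force: [-0.6, 0.6, 0.0]
opening: 0.0003
grasp_force: 0.0
```

Call:
servo_tool([
  [0,0.002,0,0,0,0,1],
  [0,0.003,0,0,0,0,1],
  [0,0.003,0,0,0,0,1],
])

```text
time_s: 23.4
position: [0.5293, -0.3877, 0.1756]
tool_rot: [-2.385, -2.04, 0.003]
contact_force: [-5.9, 0.7, 2.0]
opening: 0.0006
grasp_force: 2.7
```

Call:
servo_tool([
  [0,0.002,0,0,0,0,1],
  [0,0.003,0,0,0,0,1],
  [0,0.003,0,0,0,0,1],
])

```text
time_s: 23.7
position: [0.5292, -0.3877, 0.1756]
tool_rot: [-2.382, -2.035, 0.009]
contact_force: [-13.6, 3.4, 5.4]
opening: 0.0006
grasp_force: 6.7
```

```bash
python3 -c "
from h import *
s=sense();print(s['position'],s['contact_force'])
c,a=snap('wrist','w11'); S,b=snap('side','side11'); C,d=snap('scene','scene11')
A=cv2.resize(a,(512,320)); 
f=lambda c,im:(lambda p:cv2.resize(im[p[1]-60:p[1]+60,p[0]-80:p[0]+80],(373,280),interpolation=cv2.INTER_CUBIC))(proj(c,[.55,-.3,.12]).astype(int))
E=np.zeros((600,746,3),np.uint8);E[:320,:512]=A;E[320:,:373]=f(S,b);E[320:,373:]=f(C,d)
cv2.imwrite('pics/crop8.png',E[:,:,::-1])"
```

```text
[ 0.5292 -0.3877  0.1756] [-13.6307   3.4079   5.3875]
```

It stops hard at x = 0.529, exactly the computed shut position (0.5295). I'll back off and check with the last picture.

Call:
servo_tool([
  [0,-0.006,0,0,0,0,1],
  [0,-0.015,0,0,0,0,1],
  [0,-0.035,0,0,0,0,1],
  [0,-0.065,0,0,0,0,1],
  [0,-0.1,-0.03,0,0,0,1],
  [0,-0.13,-0.07,0,0,0,1],
  [0,-0.13,-0.11,0,0,0,1],
  [0,-0.13,-0.12,0,0,0,1],
  [0,-0.13,-0.12,0,0,0,1],
])

```text
time_s: 24.75
position: [0.4059, -0.369, 0.298]
tool_rot: [2.382, 2.039, 0.001]
contact_force: [0.2, 0.0, -0.6]
opening: 0.0004
grasp_force: 0.0
```

```bash
python3 -c "
from h import *
s=sense();print(s['position'],s['contact_force'])
c,a=snap('wrist','w12'); S,b=snap('side','side12')
A=cv2.resize(a,(512,320)); 
f=lambda c,im:(lambda p:cv2.resize(im[p[1]-60:p[1]+60,p[0]-80:p[0]+80],(373,280),interpolation=cv2.INTER_CUBIC))(proj(c,[.55,-.3,.12]).astype(int))
h=np.array([.5764,-.2034,.183]); q=proj(c,h).astype(int); print(q); x=min(max(q[0]-40,0),560); y=min(max(q[1]-30,0),340)
E=np.zeros((600,746,3),np.uint8);E[:320,:512]=A;E[320:,:373]=f(S,b);E[320:,373:]=cv2.resize(a[y:y+60,x:x+80],(373,280),interpolation=cv2.INTER_CUBIC); print(x,y)
cv2.imwrite('pics/crop9.png',E[:,:,::-1])"
```

```text
[ 0.4059 -0.369   0.298 ] [ 0.2299  0.0061 -0.6014]
[531 -70]
491 0
```

View pics/crop9.png

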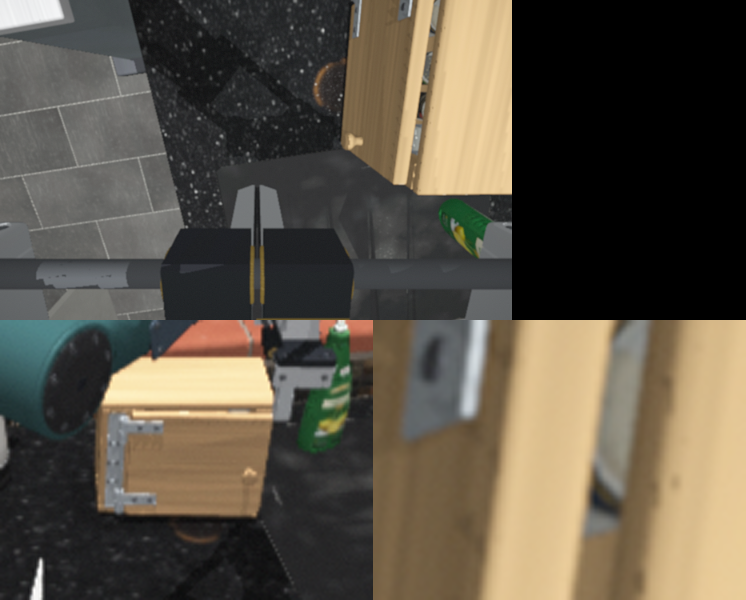

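The picture shows the door shut, level and parallel to the front. The straps are on the hinge strip, and the knob and free edge are flush. The arm is clear and touching nothing.

```bash
python3 -c "
from h import *
c,b=load('side12'); d,e=snap('side','side13'); print(np.abs(b.astype(int)-e)[140:240,300:440].max())
print(sign_off())"
```

```text
86
the job is handed in; nothing more can be done
None
```

The door is hung with both knuckles judged home on the pins and swung shut, where it stayed with the arm clear when I handed it in at about 25 s; the catch's hold was not tested by pulling, and I did not look into one last-second pixel difference in that area.

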